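Open the matching jar of sealing rings at a fittings counter

ROBOT

A 6-joint arm with a two-finger parallel gripper is mounted at the origin on the work surface. World frame = base frame: x ahead of the robot, y to its left, z up, the work surface at z = 0. Lengths are in m, angles in rad, forces in N, time in s.
With the tool pointing down it reaches from about 0.25 to 0.775 m from the base axis. Payload 4 kg.
Tool frame: the origin (TCP) lies on the centre line of the jaws, within the pads' length; the fingertips stand 14 mm ahead of it and the grasp point (between the pads) lies 5 mm behind it; x points along the fingers, z is the direction in which the jaws open and shut, and the axes are right-handed (so a half turn about x gives the same grasp; the last joint's range is limited). The gripper opens to 94 mm and grips with 3 to 60 N. Pads are 16 mm wide; open, the fingers measure 119 mm over their backs; the gripper's body (75 mm by 177 mm) begins 78 mm behind the grasp point.
Start: joints at [-1.31, 0.087, 1.371, -0, 1.684, -0.103], TCP at [0.196, -0.514, 0.22] pointing down, gripper open.
Joint ranges: [-3.1, 3.1], [-0.76, 2.03], [0.27, 2.55], [-1.08, 4.22], [0.17, 2.65], [-2.57, 2.57]. Speed limits (rad/s): [2.79, 2.79, 3.14, 3.14, 3.14, 3.14].

INTERFACE

Orientations are given as a rotation vector (axis times angle).
In Python, from cell import state, grab_frame, close_job, trace gives the robot as it stands.
- The arm moves only by the tool move_arm, never from a script. Its argument "plan" is one flat list of numbers, 5 for each row, row after row: the finger opening in mm, from 0 to 94, then the shift along the tool's x, y, z in mm, then the turn about the tool's x in rad. In form: [claw, tx, ty, tz, spin, claw, tx, ty, tz, spin, ...]. A call has 1 to 12 rows; each row is the pose to reach, as a shift and turn from the pose commanded when the call began, along the tool's axes at that moment; what a row does not reach only later rows make up. A row lasts 1/10 s, in which the tool goes at most 50 mm and 8.59 degrees, less where a joint would pass 70% of its speed; a pose out of reach is approached as far as the arm can. A call with a gripper value outside its range is refused whole. The fingers move at their own pace and stop on an object; "grip_force" is the grip in N (left out, the last holds). Time passes only in rows, so rows that repeat a pose let the fingers close. It gives the time, the measured TCP pose, the force and the opening at its end, in the units of the state.
- state(): the state, without advancing time (a new reading comes with each control period).
- grab_frame(name): name is "scene" or "top" or "wrist"; returns a dict with "color" (384x512x3 uint8, blue, green, red), "intrinsics" (3x3 intrinsics, pixels), "origin" and "attitude" of the camera in the world. Camera axes: x right, y down, z forward; pixel columns grow to the right and rows downward; lengths in m; the calibration is good to about 2 mm. The wrist camera is an equidistant fisheye: a pixel r from the principal point sees the ray r / f radians off the axis. A picture is of the moment at which its call begins. There is no depth.
- close_job(): hands the job in, once; it reports no verdict.
Trained networks look in the newest picture that a camera, given by its name, has taken for a name from the list of things; names that differ only in an ending like _2 or _b are one class to them, and where a whole thing is asked for, a point or a joint stands for the part that bears it (a point fixed in the world has none). Each returns a list of dicts, best first, with "confidence" (0 to 1); they miss things now and then, are a little off and sometimes report something else, mostly with a low value. They report only what shows in the picture. A call takes as long as a camera call.
- trace(camera, name): "mask" (384x512 bool, what is visible of it) and "rect" ([left, top, right, bottom] in pixels, round what is visible of it).
The state is a dict: "time_s": time; "joints": joint angles; "qvel": joint speeds; "joint_torque": joint torques, N m; "eef_pos": TCP position; "tcp_rot": TCP orientation; "wrist_force": force on the tool from outside, world axes, zero at the start; "ft_torque": the same for the moment, N m; "grip_width": finger opening in m.
Only numpy, scipy, OpenCV 4.12 (cv2) and the standard library are available. Lean on these libraries where they do the work, as an engineer would, in place of code of your own. Each camera call takes 0.05 s, during which the arm holds its last target.

TASK

Look which banded tee fitting lies in the green job tray and open the jar of sealing rings whose cap has the colour of its bands: first slide the yellow brace fully along to that jar, then unscrew the cap until its threads let go and lift it off straight up. Finish while still holding the cap level in the gripper, over its own jar, two to four centimetres above where it was screwed on, with the brace still home. Do not pull the jar up out of its seat, leave the other jar closed, and leave everything else where it is.

Things in the scene. Friction and masses are not known exactly. Their poses are not given: they have to be found in the camera images.
- stand: Dark steel stand fixed to the counter, plate 145 x 250 mm, 4 mm thick, with two round black seats (rings 12 mm high, inner diameter 57 mm) 70 mm to either side of its origin along its y axis. A jar stands in each; it can turn there but not slide. Origin: on the counter midway between the seats; x points away from the robot, z up. The stand's yaw changes.
- brace (a joint): Yellow brace sliding along the stand's y axis on the robot's side of the jars (m): 0 = midway between the jars, +0.07 = end stop, bar squarely in front of the jar at the stand's +y side, -0.07 = end stop at the jar on the -y side. Slides with about 3 N and stays where it is left. At home its bar blocks the jar's flat side (2 mm play); an unbraced jar turns along with its cap.
- brace_grip (a point): Grip point of the brace: the centre line of its upright yellow square post, 16 x 16 mm, 12 mm below the post's top (post top 66 mm above the counter, grip point 54 mm). It stands 80 mm on the robot's side of the line of the jars. Axes as the stand's.
- brace_bar (a point): Centre of the brace's bar (60 mm along y, 12 mm thick, 14 mm high), 38 mm on the robot's side of the line of the jars. When the brace is home, its y in the jar's frame is 0.
- jar_red: Clear square jar with the red cap, body 60 x 60 mm, top of the body 60 mm above its underside (64 mm above the counter), about 0.5 kg, standing loose in one of the two seats, its flat sides along the stand's axes. Origin: centre of its underside, 4 mm above the counter; z up.
- jar_red_mouth (a point): Point on the axis of the jar with the red cap, 88 mm above its underside, at its mouth (rubber gasket).
- cap_red_center (a point): Centre of the red round cap, 56 mm diameter, 28 mm high, 88 mm above the counter when screwed on; z is its axis. Takes 0.3 to 0.6 N m. Unscrews counter-clockwise seen from above: rises 2 mm in turning, comes free after 55 degrees relative to the jar (60 with the brace's play), gasket then lifts it 1 mm; lifts off straight. Beyond 90 degrees it meets the next thread.
- tee_red_center (a point): Centre of a white plastic tee fitting, 70 mm long, 33 mm thick, lying down, with red bands at its three ends; one tee lies in the green tray and one in the black tray.
- jar_blue: Clear square jar with the blue cap, body 60 x 60 mm, top of the body 60 mm above its underside (64 mm above the counter), about 0.5 kg, standing loose in one of the two seats, its flat sides along the stand's axes. Origin: centre of its underside, 4 mm above the counter; z up.
- jar_blue_mouth (a point): Point on the axis of the jar with the blue cap, 88 mm above its underside, at its mouth (rubber gasket).
- cap_blue_center (a point): Centre of the blue round cap, 56 mm diameter, 28 mm high, 88 mm above the counter when screwed on; z is its axis. Takes 0.3 to 0.6 N m. Unscrews counter-clockwise seen from above: rises 2 mm in turning, comes free after 55 degrees relative to the jar (60 with the brace's play), gasket then lifts it 1 mm; lifts off straight. Beyond 90 degrees it meets the next thread.
- tee_blue_center (a point): Centre of a white plastic tee fitting, 70 mm long, 33 mm thick, lying down, with blue bands at its three ends; one tee lies in the green tray and one in the black tray.
- job_tray: Green open job tray, 130 x 130 x 22 mm, fixed. Origin: centre of its underside. The tee in it tells which jar to open.
- returns_tray: Black open tray of the same size, for returns, fixed. Origin: centre of its underside. The tee in it does not matter.
- tape_roll: White roll 56 mm across, 19 mm high, loose bystander. Origin: centre of its underside.
- screwdriver: Grey screwdriver lying on the counter, loose bystander.
- coupling: White pipe coupling 42 mm across, 40 mm high, upright, loose bystander. Origin: centre of its underside.
- nipple: Brass pipe nipple 30 mm wide, 45 mm high, upright, loose bystander. Origin: centre of its underside.

How it is judged:
On the way, in this order (a step that is already met when the one before it is completed fails the run):
1. the brace is home at the matching jar, while both caps are still screwed on (((horizontal distance between tee_red_center and job_tray below 0.05 m and y of brace_bar in the frame of jar_red between -0.02 and 0.02 m and z of cap_red_center in the frame of jar_red below 0.0855 m and z of cap_blue_center in the frame of jar_blue below 0.0855 m) or (horizontal distance between tee_blue_center and job_tray below 0.05 m and y of brace_bar in the frame of jar_blue between -0.02 and 0.02 m and z of cap_blue_center in the frame of jar_blue below 0.0855 m and z of cap_red_center in the frame of jar_red below 0.0855 m))), for 0.1 s.
2. the matching cap is free of its jar's threads and above it, with the jar braced in its seat (((horizontal distance between tee_red_center and job_tray below 0.05 m and z of cap_red_center in the frame of jar_red between 0.093 and 0.2 m and horizontal distance between cap_red_center and jar_red_mouth below 0.025 m and y of brace_bar in the frame of jar_red between -0.02 and 0.02 m and z of jar_red in the frame of stand between -0.002 and 0.0075 m and angle between jar_red's own z axis and vertical below 0.12 rad) or (horizontal distance between tee_blue_center and job_tray below 0.05 m and z of cap_blue_center in the frame of jar_blue between 0.093 and 0.2 m and horizontal distance between cap_blue_center and jar_blue_mouth below 0.025 m and y of brace_bar in the frame of jar_blue between -0.02 and 0.02 m and z of jar_blue in the frame of stand between -0.002 and 0.0075 m and angle between jar_blue's own z axis and vertical below 0.12 rad))), for 0.1 s.
At the end, for the whole second after the job is handed in: The matching cap is gripped, off its jar, 13 to 48 mm above its screwed-on height, within 25 mm of the jar's axis, tilted under 0.2 rad; brace within 20 mm of home; both jars in their seats (lifted under 3.5 mm, tilt under 0.12 rad); other cap still screwed on (((horizontal distance between tee_red_center and job_tray below 0.05 m and z of cap_red_center in the frame of jar_red between 0.097 and 0.132 m and horizontal distance between cap_red_center and jar_red_mouth below 0.025 m and y of brace_bar in the frame of jar_red between -0.02 and 0.02 m and z of jar_red in the frame of stand between -0.002 and 0.0075 m and angle between each of jar_red, jar_blue's own z axis and vertical below 0.12 rad and z of jar_blue in the frame of stand between -0.002 and 0.0075 m and z of cap_blue_center in the frame of jar_blue below 0.0855 m and angle between cap_red_center's own z axis and vertical below 0.2 rad and contact force between cap_red and the fingers above 2 N and contact force between cap_red and jar_red below 0.05 N) or (horizontal distance between tee_blue_center and job_tray below 0.05 m and z of cap_blue_center in the frame of jar_blue between 0.097 and 0.132 m and horizontal distance between cap_blue_center and jar_blue_mouth below 0.025 m and y of brace_bar in the frame of jar_blue between -0.02 and 0.02 m and z of jar_blue in the frame of stand between -0.002 and 0.0075 m and angle between each of jar_blue, jar_red's own z axis and vertical below 0.12 rad and z of jar_red in the frame of stand between -0.002 and 0.0075 m and z of cap_red_center in the frame of jar_red below 0.0855 m and angle between cap_blue_center's own z axis and vertical below 0.2 rad and contact force between cap_blue and the fingers above 2 N and contact force between cap_blue and jar_blue below 0.05 N))); the arm keeps its last pose, push and grip.
It fails at once if a jar is pulled up out of its seat (more than 8 mm) (z of any of jar_red, jar_blue in the frame of stand above 0.012 m).
It fails at once if the other jar's cap is loosened ((horizontal distance between tee_red_center and job_tray below 0.05 m and z of cap_blue_center in the frame of jar_blue above 0.0865 m) or (horizontal distance between tee_blue_center and job_tray below 0.05 m and z of cap_red_center in the frame of jar_red above 0.0865 m)).
It fails at once if a tee or another loose thing on the counter is moved by more than 20 mm (distance of any of tee_red_center, tee_blue_center, tape_roll, screwdriver, coupling, nipple from where it was at the start of the episode above 0.02 m).
It also fails if it takes over 48 s, if anything falls off the work surface, if the arm or the gripper's body presses on something with over 40 N, if the wrist force passes 120 N, or if a joint passes its speed limit or range.

## Working session

There is one attempt and no reset: what is moved stays moved. The work goes in short steps, Python scripts to look and compute and a tool call to move; the robot and the scene stay as the last step left them, time stands still between calls to the robot, and variables do not carry over. Pictures are saved under pics/ and viewed, and the job is handed in when it is done.

Besides the shell and the picture viewer there is one more tool, called after "Request:" by a JSON object that holds its "fn" and its "kwargs". move_arm: Moves the arm, as the interface text tells. Its arguments: {"type":"object","properties":{"plan":{"type":"array","items":{"type":"number"}},"grip_force":{"type":"number"}},"required":["plan"]}

```bash
mkdir -p pics; python3 - <<'E'
from cell import state, grab_frame, trace
import cv2
s=state(); print({k:s[k] for k in ('time_s','eef_pos','tcp_rot','grip_width','wrist_force')})
for n in ('scene','top'):
    f=grab_frame(n); cv2.imwrite(f'pics/{n}0.png',f['color']); print(n,f['intrinsics'],f['origin'],f['attitude'])
for n in ('cap_red_center','cap_blue_center','tee_red_center','tee_blue_center','job_tray','brace_grip','stand'):
    for r in trace('top',n)[:2]: print(n,r['confidence'],r['rect'])
E
```

```text
{'time_s': 0.0, 'eef_pos': array([ 0.1955588 , -0.51351295,  0.21831519]), 'tcp_rot': array([ 0.93856798,  1.36131701, -0.93627599]), 'grip_width': 0.09375249412167354, 'wrist_force': array([-1.03105941,  0.19674871,  0.14694303])}
scene [[467.76726265   0.         255.68080122]
 [  0.         467.76726265 196.14941929]
 [  0.           0.           1.        ]] [ 1.06088444 -0.74922244  0.87148601] [-2.21383701 -0.64098483  0.32258343]
top [[454.00560014   0.         258.85353898]
 [  0.         454.00560014 189.38858214]
 [  0.           0.           1.        ]] [0.40952632 0.00752906 1.29138246] [-2.15561499  2.18098917 -0.13562726]
cap_red_center 0.86 [284.4, 175.0, 307.4, 193.9]
cap_red_center 0.22 [233.9, 177.2, 255.6, 199.6]
cap_blue_center 0.73 [233.2, 173.8, 257.7, 198.1]
cap_blue_center 0.42 [285.9, 175.1, 308.8, 196.4]
tee_red_center 0.88 [111.9, 224.2, 133.8, 244.6]
tee_blue_center 0.83 [382.2, 227.3, 406.5, 250.1]
tee_blue_center 0.41 [100.2, 207.5, 152.4, 259.8]
job_tray 0.59 [363.5, 215.3, 421.7, 267.7]
brace_grip 0.62 [273.6, 202.8, 291.5, 220.8]
stand 0.71 [225.8, 169.4, 316.0, 226.0]
```

View pics/top0.png

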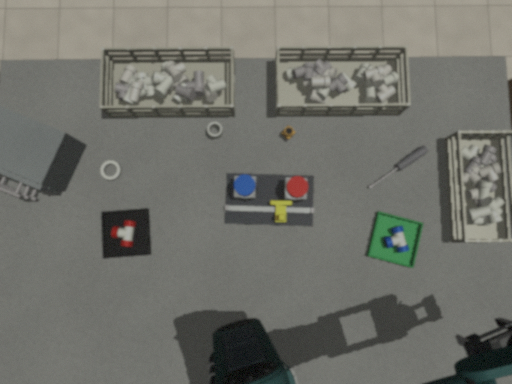

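View pics/scene0.png

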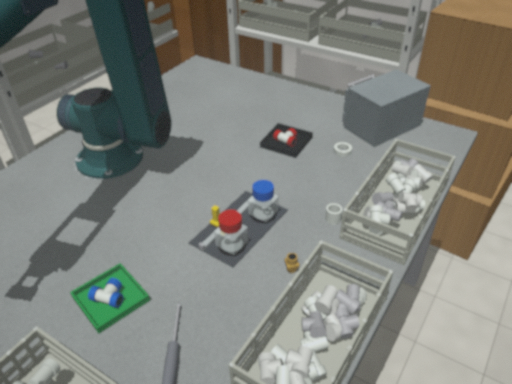

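The top view shows a blue-banded tee in the green tray at (397,240). The blue cap is at (245,186), the red cap at (296,187), and the brace post at about (280,212), nearer the red jar. So I open the blue jar.

```bash
cat > h.py <<'E'
import numpy as np, cv2
from scipy.spatial.transform import Rotation as R
def ray(f,u,v):
    K=np.array(f['intrinsics']); d=np.linalg.inv(K)@[u,v,1]
    return R.from_rotvec(f['attitude']).as_matrix()@d
def onz(f,u,v,z):
    d=ray(f,u,v); o=np.array(f['origin']); return o+d*(z-o[2])/d[2]
def proj(f,P):
    K=np.array(f['intrinsics']); p=R.from_rotvec(f['attitude']).as_matrix().T@(np.array(P)-f['origin']); q=K@p; return q[:2]/q[2]
E
python3 - <<'E'
from h import *
from cell import *
for n in ('top','scene'):
    f=grab_frame(n); img=f['color'].astype(int); b,g,r=img[...,0],img[...,1],img[...,2]
    cols={'blue':(b>r+60)&(b>g+40),'red':(r>b+70)&(r>g+70),'yel':(r>b+70)&(g>b+60)&(abs(r-g)<70)}
    for c,m in cols.items():
        k,l,st,ce=cv2.connectedComponentsWithStats(m.astype('uint8'))
        for i in range(1,k):
            if st[i,4]>25: print(n,c,st[i],ce[i].round(1),onz(f,*ce[i],0.09 if c!='yel' else .06).round(4))
    big=cv2.resize(f['color'][150:250,200:340] if n=='top' else f['color'][160:280,170:310],None,fx=5,fy=5,interpolation=cv2.INTER_CUBIC)
    cv2.imwrite(f'pics/{n}z.png',big)
E
```

```text
top blue [234 175  21  20 330] [244.  184.5] [0.56   0.0322 0.09  ]
top blue [394 227   8   5  32] [397.6 229.1] [ 0.4366 -0.373   0.09  ]
top blue [386 238   6   9  38] [388.7 241.7] [ 0.4037 -0.3479  0.09  ]
top blue [399 246   9   5  30] [403.4 248.3] [ 0.386 -0.386  0.09 ]
top red [287 177  21  20 319] [297.1 186.3] [ 0.5536 -0.1092  0.09  ]
top red [125 221   9   5  39] [129.3 222.9] [0.4614 0.3352 0.09  ]
top red [112 228   5   9  37] [113.9 231.6] [0.439  0.3751 0.09  ]
top red [122 241  10   5  42] [126.1 243.2] [0.4084 0.3424 0.09  ]
top yel [271 201  21  21 232] [280.7 209. ] [ 0.4955 -0.0662  0.06  ]
scene blue [253 180  21  21 358] [262.7 189.5] [0.5569 0.0323 0.09  ]
scene blue [108 279  12   9  65] [114.4 282.2] [ 0.4513 -0.3906  0.09  ]
scene blue [ 89 287   9  13  70] [ 92.2 292.3] [ 0.4312 -0.4344  0.09  ]
scene blue [109 292  11  14  94] [113.8 298.3] [ 0.4809 -0.4213  0.09  ]
scene red [274 130   6   7  28] [276.2 132.8] [0.4496 0.2792 0.09  ]
scene red [288 136   7   8  29] [290.4 139.1] [0.5034 0.2714 0.09  ]
scene red [218 210  23  22 356] [229.  219.4] [ 0.5473 -0.1051  0.09  ]
scene yel [210 206   9  20 117] [214.6 216. ] [ 0.4892 -0.0897  0.06  ]
```

View pics/topz.png

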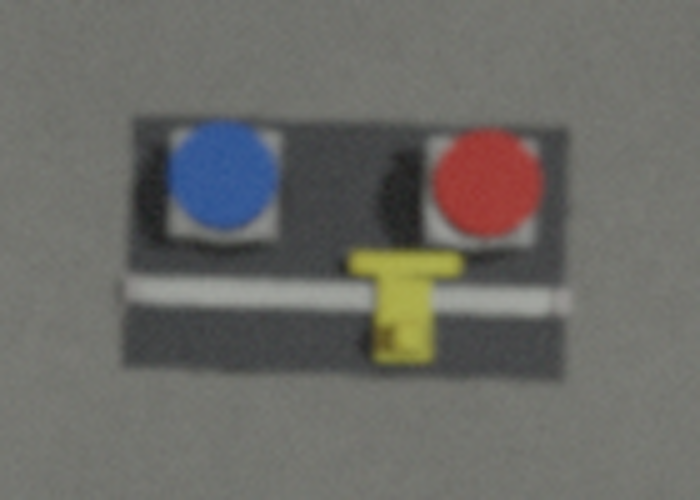

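View pics/scenez.png

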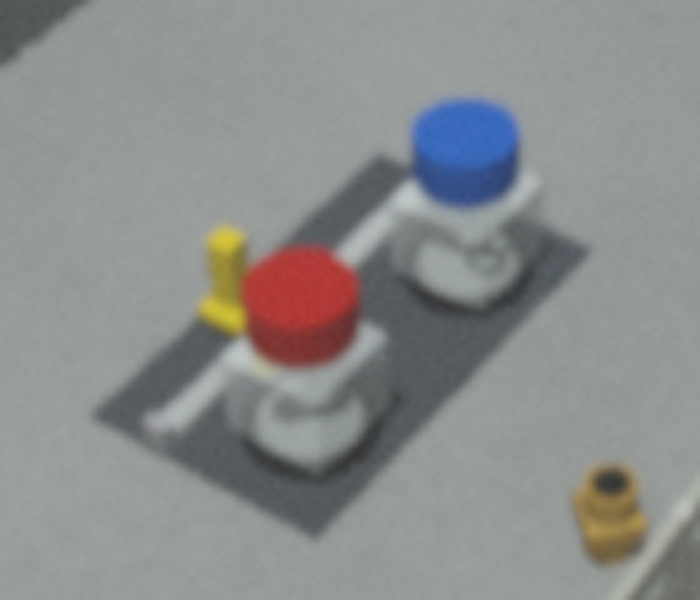

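```bash
python3 - <<'E'
from h import *
from cell import *
ft=grab_frame('top'); fs=grab_frame('scene')
cr=lambda x,y,ox,oy:((x+.5)/5-.5+ox,(y+.5)/5-.5+oy)
print('top corners');
C=[onz(ft,*cr(x,y,200,150),.004) for x,y in [(133,117),(568,128),(565,378),(123,366)]]
for c in C: print(c.round(4))
S=[onz(fs,*cr(x,y,170,160),.004) for x,y in [(382,153),(590,248),(316,537),(93,414)]]
print('scene corners')
for c in S: print(c.round(4))
for name,P in (('top',C),('scene',S)):
    c=np.mean(P,0); r=cv2.minAreaRect((np.array(P)[:,:2]*1000).astype('float32')); print(name,'plate centre',c.round(4),r)
print('top caps', onz(ft,244.2,184.8,.102), onz(ft,*cr(488,183,200,150),.102), 'post top', onz(ft,*cr(404,343,200,150),.066))
print('scene caps', onz(fs,*cr(465,130,170,160),.102), onz(fs,*cr(302,286,170,160),.102),'post top', onz(fs,*cr(228,236,170,160),.066))
w=grab_frame('wrist'); cv2.imwrite('pics/w0.png',w['color'])
s=state(); print(R.from_rotvec(s['tcp_rot']).as_matrix().round(3)); print(w['intrinsics'],w['origin'],R.from_rotvec(w['attitude']).as_matrix().round(3))
E
```

```text
top corners
[0.6044 0.0848 0.004 ]
[ 0.5954 -0.1646  0.004 ]
[ 0.4524 -0.1591  0.004 ]
[0.4622 0.091  0.004 ]
scene corners
[0.4621 0.0906 0.004 ]
[0.6046 0.0829 0.004 ]
[ 0.595  -0.1655  0.004 ]
[ 0.451  -0.1586  0.004 ]
top plate centre [ 0.5286 -0.037   0.004 ] ((528.77197265625, -36.862144470214844), (250.3335723876953, 143.09573364257812), 87.76611328125)
scene plate centre [ 0.5282 -0.0377  0.004 ] ((528.5949096679688, -37.45057678222656), (249.95187377929688, 144.2198944091797), 87.43638610839844)
top caps [0.55761895 0.03154063 0.102     ] [ 0.55235698 -0.10837342  0.102     ] post top [ 0.47021211 -0.06459965  0.066     ]
scene caps [0.55617453 0.03341429 0.102     ] [ 0.55202891 -0.10655674  0.102     ] post top [ 0.47404976 -0.06583418  0.066     ]
[[ 0.     0.935  0.356]
 [-0.     0.356 -0.935]
 [-1.    -0.     0.   ]]
[[297.31863964   0.         256.7434877 ]
 [  0.         297.31863964 191.01646675]
 [  0.           0.           1.        ]] [ 0.26905993 -0.48599319  0.38392766] [[ 0.357 -0.9   -0.25 ]
 [-0.934 -0.345 -0.094]
 [-0.002  0.268 -0.964]]
```

Both cameras agree. The stand origin is at about (0.5545, -0.0375) with a yaw of about -0.038. The blue cap is at (0.557, 0.0325) and the brace post is at about (0.473, -0.065), s≈-0.03. I'll move above the post with the jaws along the stand's y.

Request:
{"fn": "move_arm", "kwargs": {"plan": [45,0,420,-320,0.4,45,0,420,-320,0.4,45,0,420,-320,0.4,45,0,420,-320,0.4,45,0,420,-320,0.4,45,0,420,-320,0.4,45,0,420,-320,0.4,45,0,420,-320,0.4,45,0,420,-320,0.4,45,0,420,-320,0.4,45,0,420,-320,0.4,45,0,420,-320,0.4]}}

```text
time_s: 1.9
eef_pos: [0.4756, -0.0624, 0.2193]
tcp_rot: [1.232, 1.195, -1.231]
wrist_force: [-0.7, -0.2, 0.0]
grip_width: 0.0452
```

```bash
cat >> h.py <<'E'
def wproj(f,P):
    K=np.array(f['intrinsics']); p=R.from_rotvec(f['attitude']).as_matrix().T@(np.array(P)-f['origin'])
    th=np.arctan2(np.hypot(p[0],p[1]),p[2]); ph=np.arctan2(p[1],p[0])
    return K[:2,2]+K[0,0]*th*np.array([np.cos(ph),np.sin(ph)])
E
python3 - <<'E'
from h import *
from cell import *
s=state(); print(s['time_s'],s['eef_pos'],R.from_rotvec(s['tcp_rot']).as_matrix().round(3),s['grip_width'],s['joints'].round(3),s['wrist_force'].round(1))
f=grab_frame('wrist'); im=f['color'].copy()
x=np.array([.9993,-.038,0]);y=np.array([.038,.9993,0]);o=np.array([.5545,-.0375,0]);z=np.array([0,0,1])
def dot(P,c): u=wproj(f,P); print(u.round(1)); cv2.circle(im,tuple(int(v) for v in u.round()),2,c,-1)
for q in (.07,-.07):
  for a in np.linspace(0,6.28,13): dot(o+q*y+.028*(np.cos(a)*x+np.sin(a)*y)+.102*z,(0,255,0))
for a in (-8,8):
  for b in (-8,8): dot(o+(-.080+a/1000)*x+(-.0305+b/1000)*y+.066*z,(255,0,255))
cv2.imwrite('pics/w1.png',im)
E
```

```text
1.9 [ 0.4756003  -0.06237704  0.21933755] [[ 0.     1.    -0.03 ]
 [ 0.001 -0.03  -1.   ]
 [-1.     0.    -0.001]] 0.04517445432408511 [-2.490e-01 -7.000e-02  1.530e+00  1.000e-03  1.682e+00  1.352e+00] [-0.7 -0.2  0. ]
[157.3  84.5]
[144.1  89.3]
[134.9 100.2]
[131.8 114.4]
[135.6 128.1]
[145.3 137.9]
[158.5 141.2]
[171.8 137.1]
[181.6 126.4]
[185.2 111.8]
[181.3  97.5]
[171.1  87.5]
[157.4  84.5]
[303.6  82.7]
[288.7  86. ]
[277.7  96.4]
[273.4 111.1]
[277.2 125.9]
[287.7 136.8]
[302.1 141.1]
[316.6 137.7]
[327.4 127.6]
[331.7 113.3]
[328.4  98.6]
[318.1  87.4]
[303.7  82.7]
[267.  191.2]
[252.6 191.1]
[267.3 177.1]
[252.7 177. ]
```

View pics/w1.png

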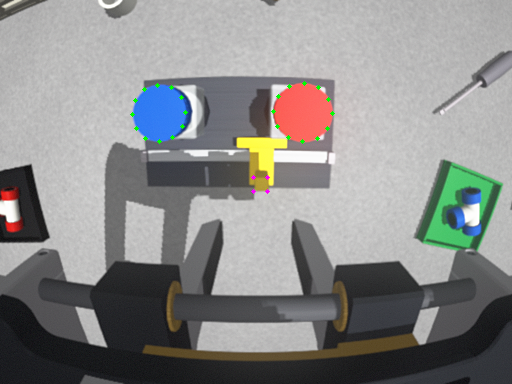

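The projected caps and post line up with the picture (blue cap at (158,113), post at (260,184)). Next I descend and grip the post.

Request:
{"fn": "move_arm", "kwargs": {"plan": [45,45,-2,2.5,0,45,90,-2,2.5,0,45,130,-2,2.5,0,45,160,-2,2.5,0,45,170,-2,2.5,0,45,170,-2,2.5,0,12,170,-2,2.5,0,12,170,-2,2.5,0,12,170,-2,2.5,0,12,170,-2,2.5,0], "grip_force": 20}}

```text
time_s: 2.95
eef_pos: [0.4732, -0.0678, 0.0508]
tcp_rot: [1.237, 1.19, -1.234]
wrist_force: [0.3, 3.8, 2.7]
grip_width: 0.0162
```

Request:
{"fn": "move_arm", "kwargs": {"plan": [12,0,0,-15,0,12,0,0,-35,0,12,0,0.5,-55,0,12,0,0.5,-75,0,12,0,1,-90,0,12,0,1,-98,0,12,0,1,-101,0,12,0,1,-103,0,12,0,1,-103,0,12,0,1,-103,0]}}

```text
time_s: 3.95
eef_pos: [0.4776, 0.0347, 0.0508]
tcp_rot: [1.237, 1.19, -1.235]
wrist_force: [-1.1, -1.6, 6.5]
grip_width: 0.0158
```

```bash
python3 - <<'E'
from h import *
from cell import *
s=state(); print(s['eef_pos'],s['wrist_force'])
f=grab_frame('top'); cv2.imwrite('pics/t2.png',cv2.resize(f['color'][150:250,200:340],None,fx=5,fy=5,interpolation=cv2.INTER_CUBIC))
f=grab_frame('wrist'); cv2.imwrite('pics/w2.png',f['color'])
E
```

```text
[0.47758497 0.03473891 0.05078917] [-1.12300237 -1.57318681  6.45132867]
```

View pics/w2.png

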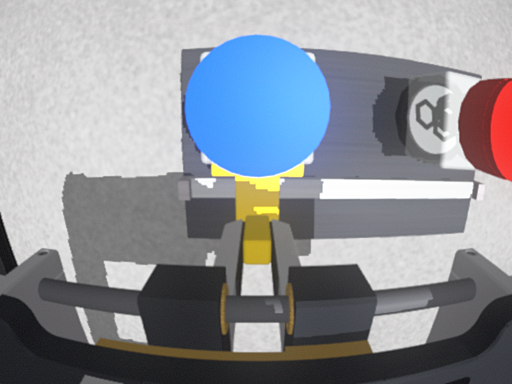

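The bar (212–303 px) is centred on the blue jar (203–313 px). I push a little further to feel the stop.

Request:
{"fn": "move_arm", "kwargs": {"plan": [12,0,0,-2,0,12,0,0,-4,0,12,0,0,-4,0]}}

```text
time_s: 4.35
eef_pos: [0.4776, 0.0352, 0.0507]
tcp_rot: [1.231, 1.185, -1.239]
wrist_force: [-2.5, -10.5, 6.9]
grip_width: 0.0155
```

Stop felt: 10.5 N and no further motion. I release, rise, and move over the blue cap.

Request:
{"fn": "move_arm", "kwargs": {"plan": [12,0,0,2,0,40,0,0,3,0,40,0,0,3,0,40,-40,0,3,0,60,-85,0,3,0,80,-130,0,3,0,84,-150,40,3,0,84,-150,80,6,0,84,-150,80,6,0,84,-150,80,6,0,84,-150,80,6,0]}}

```text
time_s: 5.45
eef_pos: [0.5558, 0.0304, 0.1987]
tcp_rot: [1.235, 1.194, -1.237]
wrist_force: [-0.0, 0.1, -0.3]
grip_width: 0.084
```

```bash
python3 - <<'E'
from h import *
from cell import *
s=state(); print(s['time_s'],s['eef_pos'],R.from_rotvec(s['tcp_rot']).as_matrix().round(3),s['grip_width'],s['joints'].round(3),s['wrist_force'].round(1))
f=grab_frame('wrist'); im=f['color'].copy()
x=np.array([.9993,-.038,0]);y=np.array([.038,.9993,0]);o=np.array([.5545,-.0375,0]);z=np.array([0,0,1])
def dot(P,c): u=wproj(f,P); cv2.circle(im,tuple(int(v) for v in u.round()),1,c,-1)
for q in (.07,-.07):
  for a in np.linspace(0,6.28,19): dot(o+q*y+.028*(np.cos(a)*x+np.sin(a)*y)+.102*z,(0,255,0))
cv2.imwrite('pics/w3.png',im)
print(o+.07*y)
f=grab_frame('top'); cv2.imwrite('pics/t3.png',cv2.resize(f['color'][150:250,200:340],None,fx=5,fy=5,interpolation=cv2.INTER_CUBIC))
E
```

```text
5.45 [0.55581152 0.03044456 0.1986533 ] [[-0.002  0.999 -0.036]
 [ 0.    -0.036 -0.999]
 [-1.    -0.002 -0.   ]] 0.08402672045359826 [-0.047  0.108  1.389  0.     1.646  1.559] [-0.   0.1 -0.3]
[0.55716  0.032451 0.      ]
```

View pics/w3.png

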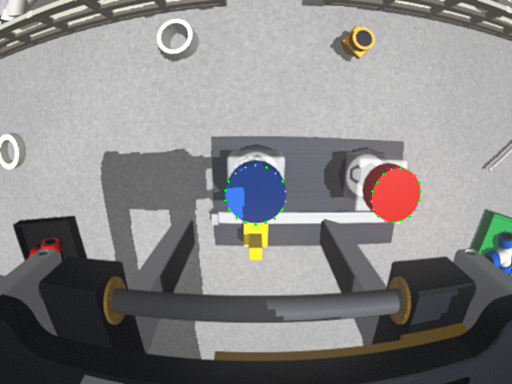

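The overlay matches: the blue cap is at (256,193) and the brace post stays in front of its jar. I descend and grip the cap.

Request:
{"fn": "move_arm", "kwargs": {"plan": [84,40,1.3,-2,0,84,75,1.3,-2,0,84,100,1.3,-2,0,84,113,1.3,-2,0,84,113,1.3,-2,0,50,113,1.3,-2,0,50,113,1.3,-2,0,50,113,1.3,-2,0,50,113,1.3,-2,0,50,113,1.3,-2,0], "grip_force": 45}}

```text
time_s: 6.55
eef_pos: [0.5591, 0.0316, 0.0878]
tcp_rot: [1.236, 1.189, -1.234]
wrist_force: [0.2, -1.3, 3.5]
grip_width: 0.056
```

```bash
python3 - <<'E'
from h import *
from cell import *
s=state(); print(s['eef_pos'],R.from_rotvec(s['tcp_rot']).as_matrix().round(3),s['grip_width'],s['wrist_force'].round(1),s['ft_torque'].round(2))
f=grab_frame('wrist'); cv2.imwrite('pics/w4.png',f['color'])
E
```

```text
[0.55908829 0.03163852 0.08781903] [[ 0.002  0.999 -0.036]
 [-0.001 -0.036 -0.999]
 [-1.     0.003  0.001]] 0.05598074132290345 [ 0.2 -1.3  3.5] [-0.16  0.02  0.05]
```

View pics/w4.png

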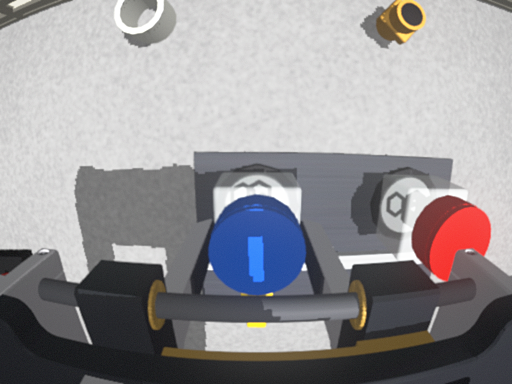

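The grip width of 56 mm matches the cap diameter. I start turning counter-clockwise (negative spin), following the thread's rise.

Request:
{"fn": "move_arm", "kwargs": {"plan": [50,-0.1,0,0,-0.08,50,-0.3,0,0,-0.16,50,-0.5,0,0,-0.24,50,-0.6,0,0,-0.32,50,-0.8,0,0,-0.4,50,-0.8,0,0,-0.4]}}

```text
time_s: 7.2
eef_pos: [0.5591, 0.0323, 0.0884]
tcp_rot: [0.938, 1.358, -0.935]
wrist_force: [0.7, 1.3, 3.5]
grip_width: 0.0558
```

```bash
python3 - <<'E'
from h import *
from cell import *
s=state(); print(s['eef_pos'],R.from_rotvec(s['tcp_rot']).as_matrix().round(3),s['grip_width'],s['wrist_force'].round(1),s['ft_torque'].round(2),s['joints'].round(2))
f=grab_frame('wrist'); cv2.imwrite('pics/w5.png',f['color'])
E
```

```text
[0.55910855 0.0322965  0.08838537] [[ 0.002  0.934  0.356]
 [ 0.     0.356 -0.934]
 [-1.     0.002  0.   ]] 0.0557527015941373 [0.7 1.3 3.5] [ 0.1  -0.09  0.17] [-0.04  0.17  1.54  0.    1.43  1.16]
```

View pics/w5.png

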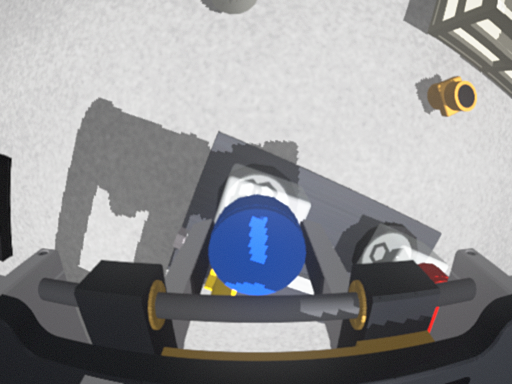

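The jar stays aligned with the stand while the tool turns 23°, so the brace is holding it. Continuing to about 66°.

Request:
{"fn": "move_arm", "kwargs": {"plan": [50,-0.2,0,0,-0.08,50,-0.3,0,0,-0.16,50,-0.5,0,0,-0.24,50,-0.7,0,0,-0.32,50,-0.8,0,0,-0.4,50,-1.0,0,0,-0.48,50,-1.2,0,0,-0.56,50,-1.4,0,0,-0.64,50,-1.7,0,0,-0.72,50,-2.0,0,0,-0.77,50,-2.0,0,0,-0.77]}}

```text
time_s: 8.35
eef_pos: [0.5591, 0.0323, 0.0905]
tcp_rot: [0.344, 1.541, -0.342]
wrist_force: [0.6, 1.2, 5.4]
grip_width: 0.0556
```

```bash
python3 - <<'E'
from h import *
from cell import *
s=state(); print(s['eef_pos'],R.from_rotvec(s['tcp_rot']).as_matrix().round(3),s['grip_width'],s['wrist_force'].round(1),s['ft_torque'].round(2),s['joints'].round(2))
f=grab_frame('wrist'); cv2.imwrite('pics/w6.png',f['color'])
E
```

```text
[0.55906756 0.03232541 0.09053515] [[ 0.002  0.424  0.906]
 [ 0.001  0.906 -0.424]
 [-1.     0.002  0.002]] 0.055573635553124896 [0.6 1.2 5.4] [ 0.15 -0.08  0.05] [-0.04  0.17  1.54  0.    1.43  0.39]
```

View pics/w6.png

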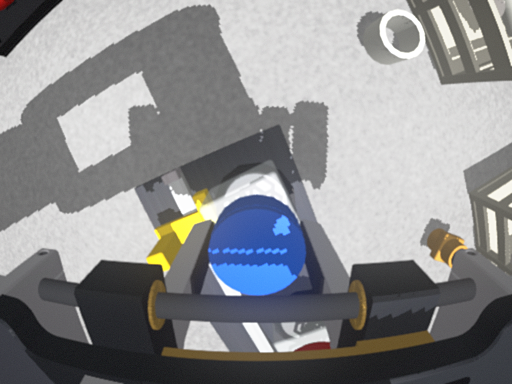

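Vertical torque has dropped from 0.17 to 0.05 N m, so the threads appear to have let go. I lift gently, watching the force.

Request:
{"fn": "move_arm", "kwargs": {"plan": [50,-1,0,0,0,50,-2,0,0,0,50,-3,0,0,0,50,-3,0,0,0]}}

```text
time_s: 8.8
eef_pos: [0.5576, 0.032, 0.0915]
tcp_rot: [0.343, 1.545, -0.343]
wrist_force: [-0.6, 0.6, -0.1]
grip_width: 0.0561
```

Request:
{"fn": "move_arm", "kwargs": {"plan": [50,-1,0,0,0,50,-2,0,0,0,50,-3,0,0,0,50,-3,0,0,0]}}

```text
time_s: 9.2
eef_pos: [0.5583, 0.0319, 0.0955]
tcp_rot: [0.343, 1.543, -0.343]
wrist_force: [-0.3, -0.5, -0.3]
grip_width: 0.0558
```

```bash
python3 - <<'E'
from h import *
from cell import *
s=state(); print(s['eef_pos'],s['grip_width'],s['wrist_force'].round(1),s['ft_torque'].round(2))
f=grab_frame('scene'); cv2.imwrite('pics/s7.png',cv2.resize(f['color'][140:280,170:310],None,fx=4,fy=4,interpolation=cv2.INTER_CUBIC))
E
```

```text
[0.5583344  0.0319498  0.09550531] 0.05577583978808167 [-0.3 -0.5 -0.3] [-0.03 -0.02 -0.03]
```

View pics/s7.png

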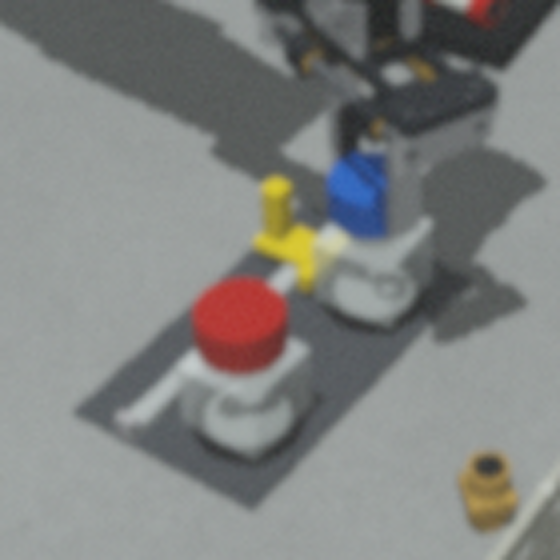

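The vertical force is about zero (a lifted jar would show about -5 N), so the cap is free and the jar is seated. I raise it to about 30 mm above where it was screwed on.

Request:
{"fn": "move_arm", "kwargs": {"plan": [50,-5,0,0,0,50,-10,0,0,0,50,-16,0,0,0,50,-22,0,0,0,50,-22,0,0,0,50,-22,0,0,0,50,-22,0,0,0]}}

```text
time_s: 9.95
eef_pos: [0.5581, 0.032, 0.117]
tcp_rot: [0.343, 1.544, -0.343]
wrist_force: [0.1, 0.0, -0.5]
grip_width: 0.0557
```

```bash
python3 - <<'E'
from h import *
from cell import *
s=state(); print(s['time_s'],s['eef_pos'],R.from_rotvec(s['tcp_rot']).as_matrix().round(3)[:,0],s['grip_width'],s['wrist_force'].round(1),s['ft_torque'].round(2))
f=grab_frame('scene'); cv2.imwrite('pics/s8.png',cv2.resize(f['color'][140:280,170:310],None,fx=4,fy=4,interpolation=cv2.INTER_CUBIC))
f=grab_frame('wrist'); cv2.imwrite('pics/w8.png',f['color'])
E
```

```text
9.95 [0.55807087 0.03202087 0.11702606] [-0. -0. -1.] 0.05565477584260673 [ 0.1  0.  -0.5] [-0.01 -0.09 -0.  ]
```

View pics/s8.png

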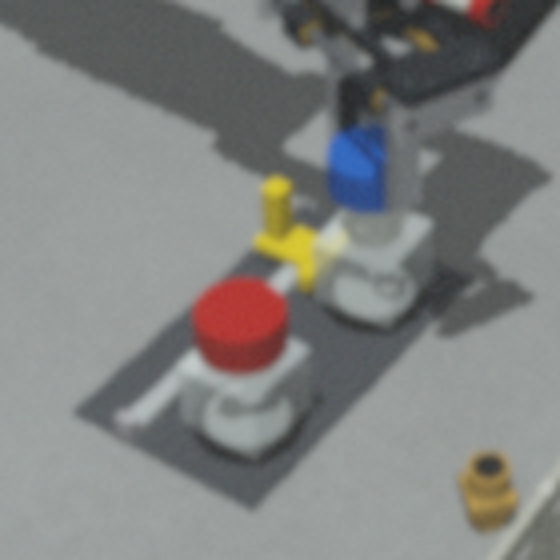

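View pics/w8.png

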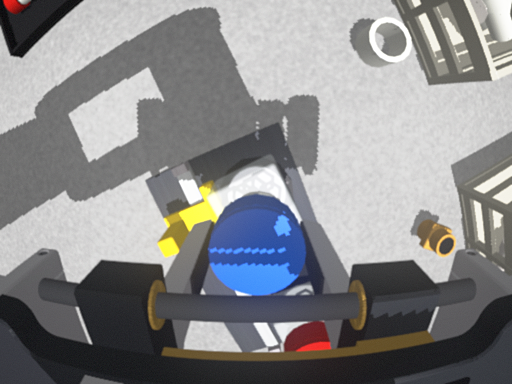

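The scene view shows the bare jar neck at (375,228) below the level blue cap at (358,170). The jar is still seated, the brace is at the jar, and the red cap is still on. Handing in.

```bash
python3 -c "
from cell import *
print(close_job()); s=state(); print(s['time_s'],s['eef_pos'],s['grip_width'],s['wrist_force'].round(1))"
```

```text
the job is handed in; nothing more can be done
None
the job is handed in; nothing more can be done
```

The blue cap is off its jar and held level in the gripper, about 29 mm above where it was screwed on. The job is handed in; the system gives no verdict.

- **Choice:** the tee in the green tray has blue bands, so I opened the blue jar.
- **Brace:** I slid it by its post to the +y end stop. The stop showed as 10.5 N with no further motion.
- **Unscrewing:** I turned the cap 67° counter-clockwise, following the thread's rise. The torque about the vertical dropped from 0.17 to 0.05 N m. I then lifted in small steps; the vertical force was about 0 N, so the jar was not lifted with it.
- **Last checks (9.95 s):**
  - The tool was vertical and 1 mm from the jar axis I measured. The grip opening was 55.7 mm on the 56 mm cap.
  - The scene and wrist pictures showed the bare jar neck below the cap, the jar seated, the brace home and the red cap on. The nipple and coupling looked untouched.
- **Not checked:**
  - The height comes from the tool's travel, so any slip of the cap in the pads would not show in it.
  - I did not compare the tees, tape roll and screwdriver with their starting places, but the arm never went near them.

No check failed. Two readings disagreed slightly: the tool's x was about 2 mm off the camera's value when it gripped the cap, and the tool rose 1 mm instead of 3 mm on the first lift, probably because the gasket had already pushed it up.

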